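Crank the specimen lift up to the pointer

ROBOT

A 7-joint arm with a two-finger parallel gripper is mounted at the origin on the work surface. World frame = base frame: x ahead of the robot, y to its left, z up, the work surface at z = 0. Lengths are in m, angles in degrees, forces in N, time in s.
With the tool pointing down it reaches from about 0.35 to 0.9 m from the base axis. Payload 19.9 kg.
Tool frame: the origin (TCP) lies midway between the tips of the shut fingers; the grasp point (between the pads) lies 19 mm behind it; z points along the fingers, y is the line along which they close (so a half turn about z gives the same grasp; the last joint's range is limited). The gripper opens to 94 mm and grips with 3 to 60 N. Pads are 16 mm wide; open, the fingers measure 119 mm over their backs; the gripper's body (75 mm by 177 mm) begins 78 mm behind the grasp point.
Start: joints at [-71.305, 23.915, -0.59, 92.452, 0.269, 63.638, -3.037], TCP at [0.225, 0.583, 0.205] pointing down, gripper open.
Joint ranges: [-161.28, 161.28], [-22.2, 115.67], [-73.04, 71.86], [3.21, 147.25], [-68.34, 248.33], [10.77, 114.83], [-161.83, 161.83]. Speed limits (degrees/s): [108.29, 108.29, 136.94, 136.94, 172.46, 172.46, 172.46].

INTERFACE

Orientations are given as a 3x3 rotation matrix whose columns are the frame's x, y, z axes.
In Python, from rig import telemetry, read_camera, calibration, ctrl gives the robot as it stands. The module is installed in compiled form; this text tells all that it offers.
- The arm moves only by the tool move_arm, never from a script. Its argument "increments" is a list of rows, each a list of 4 numbers: the shift along the tool's x, y, z in units of 0.03 m (1.0 is 0.03 m), then the turn about the tool's z in units of 5 degrees (1.0 is 5 degrees). In form: [[tx, ty, tz, roll], ...]. A call has 1 to 5 rows; each row shifts and turns the commanded pose from where the row before left it, along the tool's axes as they then stand; what a row does not reach is not made up. A row lasts 1/12 s, in which the tool goes at most 41.7 mm and 7.16 degrees, less where a joint would pass 70% of its speed; a pose out of reach is approached as far as the arm can. A call with a number of a shift or a turn outside -1 to 1 is refused whole. A call with a gripper value outside its range is refused whole. "fingers" is the opening, from 0 (shut) to 1 (fully open), set as the call begins (left out, the last holds). The fingers move at their own pace and stop on an object; "newtons" is the grip in N (left out, the last holds). Time passes only in rows, so rows that do not move let the fingers close. It gives the time, the measured TCP pose, the force, the opening and the grip force at its end, in the units of the state.
- telemetry.sense(): the state, without advancing time (a new reading comes with each control period).
- read_camera(name): name is "scene" or "top"; returns (picture, depth): 420x560x3 uint8, red, green, blue; 420x560 float32, m along the optical axis (not along the pixel's ray), 0 where there is no reading.
- calibration(name): a dict with "vertical_fov" (degrees; the focal length in pixels is half the picture's height over the tangent of half this angle, whatever the lens; pixels are square), "cx", "cy" (the principal point, pixels), "eye" and "orientation" of the camera in the world. Camera axes: x right, y down, z forward; pixel columns grow to the right and rows downward; lengths in m; the calibration is good to about 2 mm. A picture is of the moment at which its call begins. calibration takes no time and is no camera call.
- ctrl.sign_off(): hands the job in; it is judged then, once.
The state is a dict: "time": time; "joint_positions": joint angles; "qvel": joint speeds; "tau": joint torques, N m; "position": TCP position; "tcp_rot": TCP orientation; "ft_force": force on the tool from outside, world axes, zero at the start; "wrist_torque": the same for the moment, N m; "finger_gap": finger opening in m; "grasp_force": force on a finger pad.
Only numpy, scipy, OpenCV 4.12 (cv2) and the standard library are available. Lean on these libraries where they do the work, as an engineer would, in place of code of your own. Each camera call takes 0.05 s, during which the arm holds its last target. There are 200 camera calls.

TASK

Fit the loose crank onto the square shaft of the specimen lift and wind it clockwise by its black handle until the top of the lift's platform is level with the tip of the red pointer beside it. Leave the crank fully down on the shaft and let go of it. Do not shift the pointer, keep the sample dish where it sits on the platform, and leave the jar, amber bottle and beaker where they stand.

Things in the scene. Friction and masses are not known exactly. Their poses are not given: they have to be found in the camera images.
- crank_hub (a point): Loose 0.3 kg crank lying flat, handle up. Dark steel hub block 29 x 29 mm, 40 high; an 18 x 8 mm flat arm runs from its foot to an upright black handle (35 mm clear gap). This point: hub centre, 20 mm above the underside. x points along the arm to the handle, z up; hub sides parallel to x, y: grip across y. The underside has a square socket 17 x 17 mm, 34 deep, sides parallel to the hub's.
- crank_knob (a point): Middle of the crank's black handle: upright round grip 20 mm in diameter, 50 mm high, which spins freely on its pin, so it can be held fast while the crank goes round. 60 mm along x from the hub's axis, 35 mm above the crank's underside (the grip spans 10 to 60 mm above it). Axes as crank_hub.
- shaft_seat (a point): Upright brass drive shaft, 13 x 13 mm square, on the white gearbox (58 x 58 mm, top 100 mm above the bench). Point: on its axis, on the dark collar (32 mm diameter) where the fitted crank's underside rests, 104 mm above the bench. The square rises 22 mm above it, then a round 7 mm taper. x, y are normal to the square's sides and turn with it; any of the four quarter turns fits, 2 mm play all round.
- shaft (a joint): Angle of the drive shaft (rad), growing clockwise seen from above; 2 pi (one turn) clockwise raises the platform 10 mm. Starts near 0 (within 0.4). Turning takes about 0.06 N m (1 N at the handle); the screw holds its height when let go.
- platform_top (a point): Centre of the upper face of the lift's platform, a steel plate 140 x 140 x 8 mm on scissor bars. Starts about 66 mm above the bench; travel about 40 mm. The lift is fixed to the bench. z is up; the drive shaft stands 150 mm from this point along this frame's -y.
- pointer_tip (a point): Tip of the red pointer, which sits on a short upright aluminium post (top 124 mm above the bench) at the platform's +x side; the tip is 6 mm outside the platform's edge. Its height, 80 to 98 mm above the bench, is the height the platform's top must reach. The pointer is only held by friction.
- sample: White round dish, 68 mm in diameter and 4 mm thick, with a black resin puck (32 mm diameter, top 16 mm up), loose on the platform near its centre. Origin at the centre of its underside.
- jar: Bystander: jar 52 mm in diameter, 70 mm high, blue cap; loose. Origin at the centre of its underside. It and the crank stand on opposite sides of the lift, either way round.
- oil_bottle: Bystander: amber bottle 36 mm in diameter, 85 mm high, loose. Origin at the centre of its underside.
- beaker: Bystander: glass beaker 68 mm in diameter, 85 mm high, loose. Origin at the centre of its underside.
Mind the look-alikes: they are no part of the job. Of the things that look like the sample, the smaller one is meant. Of the things that look like the part that bears crank_hub, take the one that is nearest to the robot's base at the start.

How it is judged (in metres and radians):
On the way, in this order (a step that is already met when the one before it is completed fails the run):
1. the crank is fully down on the shaft, before the platform has been raised (horizontal distance between crank_hub and shaft_seat below 0.006 m and z of crank_hub in the frame of shaft_seat between 0.012 and 0.026 m and angle between crank_hub's own z axis and vertical below 0.2 rad and distance of platform_top from where it was at the start of the episode below 0.004 m), for 0.2 s.
2. the platform is wound up with the crank on the shaft and held in the fingers (horizontal distance between crank_hub and shaft_seat below 0.006 m and z of crank_hub in the frame of shaft_seat between 0.01 and 0.034 m and angle between crank_hub's own z axis and vertical below 0.2 rad and distance of platform_top from where it was at the start of the episode above 0.007 m and contact force between the fingers and crank above 0.2 N), for 0.05 s.
At the end, for the whole second after the job is handed in: The platform's top is within 2.5 mm of the height of the pointer's tip and the shaft is at rest; the crank is fully down on the shaft (within 6 mm of its axis, upright within 0.2 rad, no more than 8 mm up) and released; the sample dish lies flat on the platform within 30 mm of its centre (horizontal distance between crank_hub and shaft_seat below 0.006 m and z of crank_hub in the frame of shaft_seat between 0.012 and 0.028 m and angle between crank_hub's own z axis and vertical below 0.2 rad and z of platform_top in the frame of pointer_tip between -0.0025 and 0.0025 m and horizontal distance between sample and platform_top below 0.03 m and z of sample in the frame of platform_top between -0.004 and 0.004 m and angle between sample's own z axis and vertical below 0.1 rad and velocity of joint shaft between -0.1 and 0.1 rad/s); the robot touches nothing.
It fails at once if the red pointer is shifted by more than 3 mm (distance of pointer_tip from where it was at the start of the episode above 0.003 m).
It fails at once if the sample dish is tipped by more than 0.4 rad or slides more than 35 mm from the platform's centre (angle between sample's own z axis and vertical above 0.4 rad or horizontal distance between sample and platform_top above 0.035 m).
It fails at once if the jar, bottle or beaker is moved by more than 25 mm (distance of any of jar, oil_bottle, beaker from where it was at the start of the episode above 0.025 m).
It fails at once if the jar, bottle or beaker is tipped over (angle between any of jar, oil_bottle, beaker's own z axis and vertical above 0.5 rad).
It also fails if it takes over 72 s, if anything falls off the work surface, if the arm or the gripper's body presses on something with over 40 N, if the wrist force passes 120 N, or if a joint passes its speed limit or range.

## Working session

There is one attempt and no reset: what is moved stays moved. The work goes in short steps, Python scripts to look and compute and a tool call to move; the robot and the scene stay as the last step left them, time stands still between calls to the robot, and variables do not carry over. Pictures are saved under pics/ and viewed, at most 10 in all, crops included, and the job is handed in when it is done.

Besides the shell and the picture viewer there is one more tool, called after "Emit:" by a JSON object that holds its "method" and its "body", one argument or row to a line. move_arm: Moves the arm, as the interface text tells. Shifts and turns lie within -1 to 1; 1 stands for 0.03 m of shift or 5 degrees of turn. Its arguments: {"type":"object","properties":{"increments":{"type":"array"},"fingers":{"type":"number"},"newtons":{"type":"number"}},"required":["increments"]}

```bash
mkdir -p pics
cat > h.py <<'E'
import numpy as np, cv2
from rig import telemetry, read_camera, calibration, ctrl
def cam(n):
    c=calibration(n); R=np.array(c["orientation"]); f=210/np.tan(np.radians(c["vertical_fov"])/2)
    return c,R,f
def ray(n,u,v,z):
    c,R,f=cam(n); d=R@np.array([(u-c["cx"])/f,(v-c["cy"])/f,1]); e=np.array(c["eye"])
    return e+d*(z-e[2])/d[2]
def cloud(n,D):
    c,R,f=cam(n); v,u=np.mgrid[:420,:560]
    P=np.stack([(u-c["cx"])/f*D,(v-c["cy"])/f*D,D],-1)
    return P@R.T+np.array(c["eye"])
def proj(n,p):
    c,R,f=cam(n); q=R.T@(np.array(p)-np.array(c["eye"])); return q[0]/q[2]*f+c["cx"],q[1]/q[2]*f+c["cy"]
def snap(n,name):
    I,D=read_camera(n); np.savez(name,I=I,D=D); cv2.imwrite(f"pics/{name}.png",I[...,::-1]); return I,D
E
python3 - <<'E'
from h import *
for n in("top","scene"):
    snap(n,n+"0"); print(calibration(n))
s=telemetry.sense();print(s["position"],s["tcp_rot"],s["finger_gap"])
E
```

```text
{'vertical_fov': 48.0761049499823, 'cx': 281.1369307943815, 'cy': 205.1197459349209, 'eye': array([ 0.37167141, -0.03240281,  1.16995965]), 'orientation': array([[ 0.01990957, -0.98548982,  0.16856281],
       [-0.99975937, -0.02117677, -0.00572317],
       [ 0.00920974, -0.1684083 , -0.9856743 ]])}
{'vertical_fov': 46.09663962289005, 'cx': 276.5760409296779, 'cy': 220.46613631588215, 'eye': array([0.88704216, 0.54165513, 1.00411697]), 'orientation': array([[-0.87707844,  0.38287151, -0.29007381],
       [ 0.48014848,  0.71617363, -0.50651038],
       [ 0.01381482, -0.58352784, -0.81197563]])}
[0.22460524 0.5828909  0.20488785] [[-9.33131727e-01  3.59534515e-01 -3.36078935e-04]
 [ 3.59534666e-01  9.33131126e-01 -1.06148670e-03]
 [-6.80353906e-05 -1.11133894e-03 -9.99999380e-01]] 0.09455271312177557
```

View pics/top0.png

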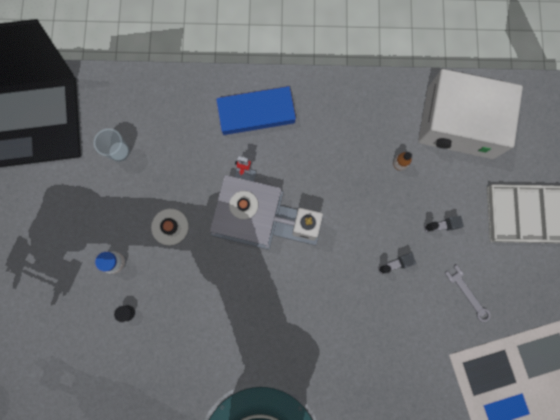

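View pics/scene0.png

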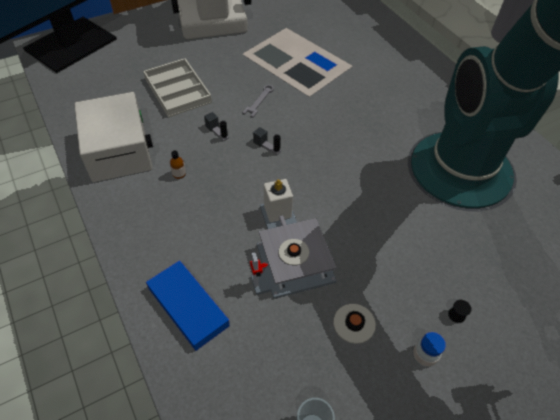

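Seen in top: lift platform (247,212), gearbox and shaft (308,222), pointer (243,166), the small dish on the platform (244,205), and the larger look-alike dish on the bench (170,227). There are two crank candidates: A at (398,263) and B at (440,225). A is nearer the base (about (265,400)), so A fits the description. I'll confirm it in a crop with measured distances.

Run:
```python
from h import *
T=np.load("top0.npz");S=np.load("scene0.npz")
Z={}
for n,d in(("top",T),("scene",S)):
    P=cloud(n,d["D"]); Z[n]=P
P=Z["top"];z=P[...,2]
for nm,(u0,u1,v0,v1) in dict(A=(370,420,245,280),B=(420,470,210,240)).items():
    sub=P[v0:v1,u0:u1]; 
    m=(sub[...,2]>.033)&(sub[...,2]<.046); q=sub[m][:,:2].astype(np.float32)
    k=sub[...,2]>.052; kk=sub[k]
    print(nm,m.sum(),cv2.minAreaRect(q),"knob",kk.mean(0),k.sum(), kk[:,2].max(),"d",np.hypot(*q.mean(0)))
# platform and gearbox
for nm,(u0,u1,v0,v1,a,b) in dict(plat=(205,290,170,250,.055,.075),gear=(285,330,200,250,.09,.104),shaft=(290,330,200,240,.106,.14),bench=(330,380,300,360,-.05,.05)).items():
    sub=P[v0:v1,u0:u1].reshape(-1,3); q=sub[(sub[:,2]>a)&(sub[:,2]<b)]
    print(nm,len(q),q.mean(0),np.median(q[:,2]),cv2.minAreaRect(q[:,:2].astype(np.float32)))
for n,d in(("top",T),("scene",S)):
    I=d["I"].astype(int); m=(I[...,0]>140)&(I[...,1]<70)&(I[...,2]<70)
    v,u=np.nonzero(m); print(n,"red",len(u),u.min(),u.max(),v.min(),v.max()); 
    q=Z[n][m]; print(q[np.argsort(q[:,2])][::max(1,len(q)//12)].round(4))
c=lambda I,u0,u1,v0,v1:cv2.resize(I[v0:v1,u0:u1,::-1],(400,300),interpolation=cv2.INTER_CUBIC)
t,s=T["I"],S["I"]
cv2.imwrite("pics/c1.png",np.vstack([np.hstack([c(t,370,490,200,290),c(t,208,328,155,245)]),np.hstack([c(s,190,310,95,185),c(s,235,355,205,295)])]))
```

```text
A 161 ((0.42786648869514465, -0.32105353474617004), (0.02896697446703911, 0.08431517332792282), 21.305496215820312) knob [ 0.41112807 -0.26337998  0.17469183] 67 1.1699596494837918 d 0.5551199
B 171 ((0.5270001888275146, -0.4386177659034729), (0.028821248561143875, 0.0867641493678093), 11.0736665725708) knob [ 0.50863872 -0.37629763  0.14701825] 63 1.1699596494837918 d 0.70144135
plat 3280 [0.54670928 0.04491747 0.06454436] 0.06431976178245724 ((0.5589736700057983, 0.04301521182060242), (0.14030426740646362, 0.1620868742465973), 77.6053466796875)
gear 546 [ 0.51530373 -0.10061827  0.09890688] 0.09893654388988582 ((0.516115128993988, -0.10111790895462036), (0.057825520634651184, 0.0582067146897316), 78.00000762939453)
shaft 48 [ 0.51414415 -0.10022631  0.12309265] 0.12595184250349611 ((0.5150783061981201, -0.09882842004299164), (0.026863733306527138, 0.017333529889583588), 10.055480003356934)
bench 2989 [ 0.27097037 -0.22257199 -0.00096489] -0.0009830315750549712 ((0.27139419317245483, -0.22349339723587036), (0.14012669026851654, 0.12143246084451675), 0.43259143829345703)
top red 53 237 247 163 173
[[0.6361 0.0583 0.0789]
 [0.6409 0.056  0.0793]
 [0.6355 0.0605 0.081 ]
 [0.645  0.0583 0.0823]
 [0.6474 0.0489 0.0831]
 [0.6449 0.0464 0.0837]
 [0.6494 0.0559 0.0845]
 [0.6321 0.0577 0.0852]
 [0.6467 0.051  0.0857]
 [0.6491 0.0487 0.0863]
 [0.6464 0.0557 0.0868]
 [0.6461 0.0603 0.0875]
 [0.6461 0.0532 0.088 ]
 [0.6454 0.0577 0.0905]]
scene red 27 259 265 263 269
[[0.6354 0.0563 0.0819]
 [0.6367 0.0588 0.0825]
 [0.6377 0.0562 0.0836]
 [0.6437 0.0537 0.0848]
 [0.642  0.055  0.0853]
 [0.6432 0.0573 0.0855]
 [0.6489 0.0636 0.0869]
 [0.6521 0.0651 0.0875]
 [0.6529 0.0622 0.0879]
 [0.6512 0.0635 0.0886]
 [0.651  0.0584 0.0892]
 [0.6486 0.0631 0.0901]
 [0.6525 0.0614 0.0906]
 [0.6552 0.0667 0.0924]]
```

View pics/c1.png

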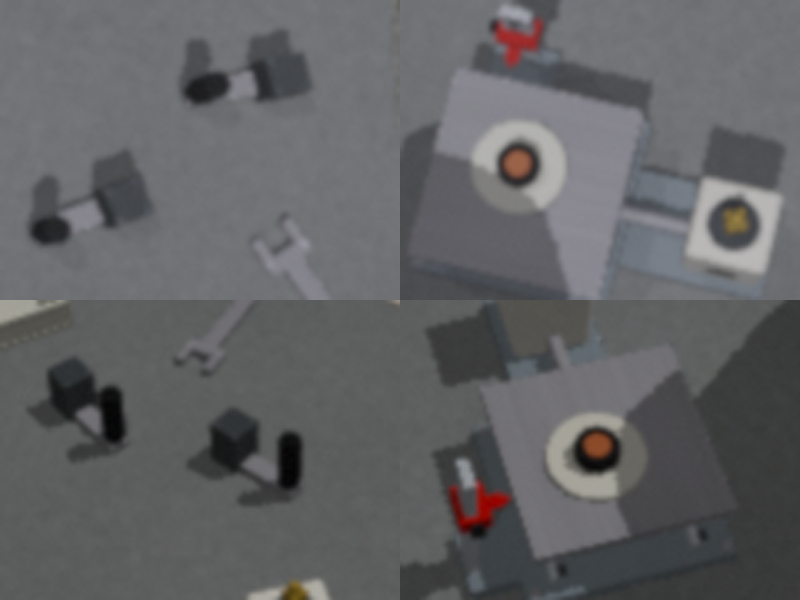

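Crop: crank A (top row left, lower one, px ≈(398,263)) is at 0.56 m from the base and B at 0.70 m, so A is the one meant. The dish on the platform is the smaller one. The red tip points at the platform's far edge (243,173), and the brass shaft is at (308,221). Next I'll refine the poses.

Run:
```python
from h import *
T=np.load("top0.npz");S=np.load("scene0.npz")
for n,d,(u0,u1,v0,v1) in(("top",T,(370,420,245,280)),("scene",S,(245,295,120,160))):
    P=cloud(n,d["D"])[v0:v1,u0:u1]; z=P[...,2]
    m=((z>.034)&(z<.044)).astype(np.uint8)
    k,l,st,_=cv2.connectedComponentsWithStats(m); 
    for i in range(1,k):
        if st[i,4]>15:
            q=P[l==i]; print(n,"hub",st[i,4],q.mean(0).round(4),cv2.minAreaRect(q[:,:2].astype(np.float32)))
    q=P[(z>.053)&(z<.07)]; print(n,"knob",len(q),q.mean(0).round(4),cv2.minEnclosingCircle(q[:,:2].astype(np.float32)))
for n,d,(u0,u1,v0,v1) in(("top",T,(290,326,205,238)),("scene",S,(262,294,175,205))):
    P=cloud(n,d["D"])[v0:v1,u0:u1]; I=d["I"][v0:v1,u0:u1].astype(int)
    m=(I[...,0]-I[...,2]>35); q=P[m]; print(n,"brass",m.sum(),cv2.minAreaRect(q[:,:2].astype(np.float32)),q[:,2].min(),q[:,2].max())
    for r in I[...,0]-I[...,2]: print(" ".join("%3d"%x for x in r[8:30])) if n=="top" and r.max()>25 else None
    g=P[(P[...,2]>.094)&(P[...,2]<.103)]; print(n,"gear",cv2.minAreaRect(g[:,:2].astype(np.float32)))
s=telemetry.sense()
```

```text
top hub 149 [ 0.4377 -0.3467  0.0389] ((0.4378519058227539, -0.34665757417678833), (0.02896697446703911, 0.02935061976313591), 21.305496215820312)
top knob 58 [ 0.4158 -0.2906  0.0588] ((0.41570207476615906, -0.2910751402378082), 0.009951142594218254)
scene hub 98 [ 0.4394 -0.3443  0.0398] ((0.4405478537082672, -0.3457733988761902), (0.03311283886432648, 0.032426346093416214), 19.659141540527344)
scene hub 19 [ 0.4201 -0.2832  0.0389] ((0.4190417230129242, -0.2841512858867645), (0.008755450136959553, 0.019397206604480743), 71.93579864501953)
scene knob 46 [ 0.4177 -0.2879  0.0596] ((0.41606810688972473, -0.28942814469337463), 0.011942724697291851)
top brass 43 ((0.5183489918708801, -0.10043410211801529), (0.01740471087396145, 0.012578311376273632), 9.243151664733887) 0.10227013520994976 0.1339133806679198
  3   2   2   0  -3  -6  -3   7  18  19  19  31  36  23   0  -3  -1   2   2   2   2   2
  3   2   1  -2  -5  -7   2  27  46  45  48  56  57  40   7  -6  -3   1   2   3   2   2
  3   1   0  -3  -8  -7   8  40  59  61  68  71  65  45   8  -6  -5   0   1   2   1   2
  3   2   0  -7  -8  -6   6  36  60  69  77  78  68  46  12  -5  -7  -3   0   1   2   1
  3   1  -2  -8  -8  -8   4  33  59  71  77  78  70  49  21  -2  -7  -4   0   2   2   2
  3   2  -2  -6  -8  -9   1  29  61  71  73  72  68  53  26   1  -7  -3  -1   2   2   2
  3   1  -2  -7 -10  -8  -2  23  54  66  65  62  60  47  19  -2  -7  -4   0   1   2   3
  2   1  -1  -5  -8  -9  -5  13  36  46  43  38  33  23   6  -5  -7  -2   1   1   2   1
top gear ((0.5160266160964966, -0.10104258358478546), (0.057714976370334625, 0.057783037424087524), 78.00000762939453)
scene brass 62 ((0.4924964904785156, -0.1468087136745453), (0.12552565336227417, 0.014316314831376076), 61.48290252685547) 0.002033429685072141 0.13782733824419025
scene gear ((0.5185475945472717, -0.09962792694568634), (0.061935391277074814, 0.0582248717546463), 78.52546691894531)
```

Emit:
{"method": "move_arm", "body": {
  "increments": [
    [-0.4,-0.37,0,0],
    [-0.78,-0.74,0,0],
    [-0.78,-0.74,0,0],
    [-0.78,-0.74,0,0],
    [-0.78,-0.74,0,0]
  ],
  "fingers": 1
}}

```text
time: 0.52
position: [0.2876, 0.4504, 0.2051]
tcp_rot: [[-0.933, 0.359, -0.0], [0.359, 0.933, -0.001], [0.0, -0.001, -1.0]]
ft_force: [-0.0, 0.3, -0.5]
finger_gap: 0.0938
grasp_force: 0.0
```

Emit:
{"method": "move_arm", "body": {
  "increments": [
    [-0.78,-0.74,0,0],
    [-0.78,-0.74,0,0],
    [-0.78,-0.74,0,0],
    [-0.78,-0.74,0,0],
    [-0.78,-0.74,0,0]
  ]
}}

```text
time: 0.93
position: [0.3569, 0.3047, 0.2054]
tcp_rot: [[-0.933, 0.36, -0.0], [0.36, 0.933, -0.0], [0.0, -0.0, -1.0]]
ft_force: [1.5, -0.2, -0.3]
finger_gap: 0.0939
grasp_force: 0.0
```

Emit:
{"method": "move_arm", "body": {
  "increments": [
    [-0.78,-0.74,0,0],
    [-0.78,-0.74,0,0],
    [-0.78,-0.74,0,0],
    [-0.78,-0.74,0,0],
    [-0.78,-0.74,0,0]
  ]
}}

```text
time: 1.35
position: [0.4261, 0.1591, 0.2054]
tcp_rot: [[-0.933, 0.36, -0.0], [0.36, 0.933, -0.0], [0.0, -0.0, -1.0]]
ft_force: [0.7, 0.7, 0.1]
finger_gap: 0.0938
grasp_force: 0.0
```

Emit:
{"method": "move_arm", "body": {
  "increments": [
    [-0.78,-0.74,0,0],
    [-0.78,-0.74,0,0],
    [-0.78,-0.74,0,0],
    [-0.78,-0.74,0,0],
    [-0.78,-0.74,0,0]
  ]
}}

```text
time: 1.77
position: [0.4954, 0.0135, 0.2054]
tcp_rot: [[-0.933, 0.359, -0.0], [0.359, 0.933, -0.0], [0.0, -0.0, -1.0]]
ft_force: [0.8, 0.7, -0.4]
finger_gap: 0.0942
grasp_force: 0.0
```

Emit:
{"method": "move_arm", "body": {
  "increments": [
    [0,0,0,0.95],
    [0,0,0,0.95],
    [0,0,0,0.95],
    [0,0,0,0.95],
    [0,0,0,0.95]
  ]
}}

```text
time: 2.18
position: [0.4949, 0.015, 0.2052]
tcp_rot: [[-0.706, 0.708, -0.001], [0.708, 0.706, -0.0], [0.0, -0.001, -1.0]]
ft_force: [-0.2, 0.1, 0.0]
finger_gap: 0.0939
grasp_force: 0.0
```

Emit:
{"method": "move_arm", "body": {
  "increments": [
    [0,0,0,0.95],
    [0,0,0,0.95],
    [0,0,0,0.95],
    [0,0,0,0.95],
    [0,0,0,0.95]
  ]
}}

```text
time: 2.6
position: [0.4949, 0.015, 0.2053]
tcp_rot: [[-0.361, 0.932, -0.0], [0.932, 0.361, -0.0], [0.0, -0.001, -1.0]]
ft_force: [-0.3, 0.6, -0.2]
finger_gap: 0.0939
grasp_force: 0.0
```

Emit:
{"method": "move_arm", "body": {
  "increments": [
    [-0.83,-0.51,0,0],
    [-0.83,-0.51,0,0],
    [-0.83,-0.51,0,0],
    [-0.83,-0.51,0,0],
    [-0.83,-0.51,0,0]
  ]
}}

```text
time: 3.02
position: [0.4688, -0.13, 0.2054]
tcp_rot: [[-0.366, 0.931, -0.0], [0.931, 0.366, 0.0], [0.0, -0.0, -1.0]]
ft_force: [0.7, -0.1, 0.1]
finger_gap: 0.0937
grasp_force: 0.0
```

Emit:
{"method": "move_arm", "body": {
  "increments": [
    [-0.83,-0.51,0,0],
    [-0.83,-0.51,0,0],
    [-0.83,-0.51,0,0],
    [-0.83,-0.51,0,0],
    [0,0,0,0]
  ]
}}

```text
time: 3.43
position: [0.447, -0.2489, 0.2056]
tcp_rot: [[-0.36, 0.933, -0.0], [0.933, 0.36, -0.002], [-0.002, -0.001, -1.0]]
ft_force: [0.2, -0.8, -1.0]
finger_gap: 0.0938
grasp_force: 0.0
```

Emit:
{"method": "move_arm", "body": {
  "increments": [
    [-0.73,-0.365,0,0],
    [-0.73,-0.365,0,0],
    [-0.73,-0.365,0,0],
    [-0.73,-0.365,0,0],
    [0,0,0.5,0]
  ]
}}

```text
time: 3.85
position: [0.4395, -0.3461, 0.1923]
tcp_rot: [[-0.362, 0.932, 0.002], [0.932, 0.362, -0.003], [-0.004, 0.001, -1.0]]
ft_force: [-0.1, -0.3, 0.4]
finger_gap: 0.0939
grasp_force: 0.0
```

Emit:
{"method": "move_arm", "body": {
  "increments": [
    [0,0,1,0],
    [0,0,1,0],
    [0,0,1,0],
    [0,0,0.5,0],
    [0,0,0,0]
  ]
}}

```text
time: 4.27
position: [0.4385, -0.34, 0.0823]
tcp_rot: [[-0.365, 0.931, -0.005], [0.931, 0.365, 0.002], [0.004, -0.003, -1.0]]
ft_force: [0.8, -0.5, -0.6]
finger_gap: 0.0939
grasp_force: 0.0
```

Run:
```python
from h import *
s=telemetry.sense();print(s["position"],s["joint_positions"])
R=np.array(s["tcp_rot"]);h=np.array([.4382,-.3463,.009]);print((R.T@(h-s["position"])/.03).round(3), np.degrees(np.arctan2(R[1,1],R[0,1])))
```

```text
[ 0.4384893  -0.34001984  0.0823194 ] [  7.17484456  29.67198456  35.14251675 109.16403367 -22.31923023
  48.38154285  75.39623572]
[-0.201 -0.077  2.444] 21.433693730371
```

Emit:
{"method": "move_arm", "body": {
  "increments": [
    [-0.2,-0.05,0.6,0],
    [0,0,0.6,0],
    [0,0,0.6,0],
    [0,0,0.6,0],
    [0,0,0,0]
  ]
}}

```text
time: 4.68
position: [0.4402, -0.3467, 0.0119]
tcp_rot: [[-0.366, 0.931, -0.002], [0.931, 0.366, 0.001], [0.002, -0.002, -1.0]]
ft_force: [-0.9, -1.0, -0.2]
finger_gap: 0.0939
grasp_force: 0.0
```

Emit:
{"method": "move_arm", "body": {
  "increments": [
    [0,0,0,0],
    [0,0,0,0]
  ]
}}

```text
time: 4.85
position: [0.4415, -0.348, 0.015]
tcp_rot: [[-0.365, 0.931, 0.001], [0.931, 0.365, -0.001], [-0.001, 0.001, -1.0]]
ft_force: [-0.3, -0.4, 0.7]
finger_gap: 0.0943
grasp_force: 0.0
```

Emit:
{"method": "move_arm", "body": {
  "increments": [
    [0.09,-0.08,0.15,0],
    [0,0,0,0],
    [0,0,0,0]
  ]
}}

```text
time: 5.1
position: [0.4377, -0.3458, 0.0095]
tcp_rot: [[-0.365, 0.931, 0.001], [0.931, 0.365, -0.0], [-0.0, 0.0, -1.0]]
ft_force: [0.3, -0.2, 0.3]
finger_gap: 0.0942
grasp_force: 0.0
```

Emit:
{"method": "move_arm", "body": {
  "increments": [
    [0,0,0,0],
    [0,0,0,0],
    [0,0,0,0],
    [0,0,0,0],
    [0,0,0,0]
  ],
  "fingers": 0,
  "newtons": 25
}}

```text
time: 5.52
position: [0.4377, -0.346, 0.0091]
tcp_rot: [[-0.365, 0.931, 0.0], [0.931, 0.365, -0.0], [-0.0, 0.0, -1.0]]
ft_force: [0.2, 0.3, -0.3]
finger_gap: 0.0642
grasp_force: 0.0
```

Emit:
{"method": "move_arm", "body": {
  "increments": [
    [0,0,0,0],
    [0,0,0,0],
    [0,0,0,0]
  ]
}}

```text
time: 5.77
position: [0.4376, -0.3459, 0.009]
tcp_rot: [[-0.365, 0.931, -0.0], [0.931, 0.365, -0.0], [-0.0, -0.0, -1.0]]
ft_force: [-0.5, 0.1, 0.4]
finger_gap: 0.0442
grasp_force: 0.0
```

Emit:
{"method": "move_arm", "body": {
  "increments": [
    [0,0,0,0],
    [0,0,0,0],
    [0,0,0,0],
    [0,0,0,0],
    [0,0,0,0]
  ]
}}

```text
time: 6.18
position: [0.4377, -0.3459, 0.009]
tcp_rot: [[-0.365, 0.931, 0.0], [0.931, 0.365, -0.0], [-0.0, 0.0, -1.0]]
ft_force: [1.8, 0.6, -0.0]
finger_gap: 0.0292
grasp_force: 25.0
```

Emit:
{"method": "move_arm", "body": {
  "increments": [
    [0,0,-0.3,0],
    [0,0,-0.7,0],
    [0,0,-0.7,0],
    [0,0,-0.7,0],
    [0,0,-0.7,0]
  ]
}}

```text
time: 6.6
position: [0.4372, -0.3458, 0.1034]
tcp_rot: [[-0.365, 0.931, -0.0], [0.931, 0.365, 0.0], [0.0, -0.0, -1.0]]
ft_force: [0.0, -0.6, -3.1]
finger_gap: 0.0292
grasp_force: 25.0
```

Emit:
{"method": "move_arm", "body": {
  "increments": [
    [0,0,-0.7,0],
    [0,0,-0.7,0],
    [0,0,-0.7,0],
    [0,0,0,0],
    [0,0,0,0]
  ]
}}

```text
time: 7.02
position: [0.4378, -0.3459, 0.1658]
tcp_rot: [[-0.365, 0.931, 0.002], [0.931, 0.365, -0.0], [-0.001, 0.001, -1.0]]
ft_force: [0.1, -0.3, -3.5]
finger_gap: 0.0287
grasp_force: 25.0
```

Run:
```python
from h import *
s=telemetry.sense();R=np.array(s["tcp_rot"]);print(s["position"],s["finger_gap"],s["grasp_force"],s["ft_force"])
h=np.array([.5165,-.1008,.17]);print((R.T@(h-s["position"])/.03).round(3), np.degrees(np.arctan2(R[1,1],R[0,1])))
```

```text
[ 0.43780334 -0.34590209  0.16576439] 0.028724940408298667 24.993229740211973 [ 0.06400946 -0.26032363 -3.46225477]
[ 6.647  5.427 -0.141] 21.430617873433622
```

Emit:
{"method": "move_arm", "body": {
  "increments": [
    [0.4,0.33,0,0],
    [0.65,0.53,0,0],
    [0.7,0.57,0,0],
    [0.7,0.57,0,0],
    [0.7,0.57,0,0]
  ]
}}

```text
time: 7.43
position: [0.4743, -0.2282, 0.1637]
tcp_rot: [[-0.365, 0.931, -0.002], [0.931, 0.365, 0.0], [0.001, -0.002, -1.0]]
ft_force: [0.3, 0.0, -3.6]
finger_gap: 0.0291
grasp_force: 25.0
```

Emit:
{"method": "move_arm", "body": {
  "increments": [
    [0.7,0.57,0,0],
    [0.7,0.57,0,0],
    [0.7,0.57,0,0],
    [0.7,0.57,0,0],
    [0.7,0.57,0,0]
  ]
}}

```text
time: 7.85
position: [0.5155, -0.0993, 0.1638]
tcp_rot: [[-0.365, 0.931, -0.002], [0.931, 0.365, -0.0], [0.001, -0.002, -1.0]]
ft_force: [0.3, 0.5, -3.2]
finger_gap: 0.0289
grasp_force: 25.0
```

Emit:
{"method": "move_arm", "body": {
  "increments": [
    [0,0,0,0.76],
    [0,0,0,0.76],
    [0,0,0,0.76],
    [0,0,0,0],
    [0,0,0,0]
  ]
}}

```text
time: 8.27
position: [0.5155, -0.1007, 0.1641]
tcp_rot: [[-0.176, 0.984, -0.002], [0.984, 0.176, -0.0], [0.0, -0.002, -1.0]]
ft_force: [-0.4, 0.3, -3.7]
finger_gap: 0.029
grasp_force: 25.0
```

Run:
```python
from h import *
I,D=snap("scene","scene1");snap("top","top1")
s=telemetry.sense();R=np.array(s["tcp_rot"]);print(s["position"],s["finger_gap"],s["grasp_force"])
h=np.array([.5165,-.1008,.17]);print((R.T@(h-s["position"])/.03).round(3), np.degrees(np.arctan2(R[1,1],R[0,1])))
t=np.load("top1.npz")["I"]
c=lambda I,u0,u1,v0,v1:cv2.resize(I[v0:v1,u0:u1,::-1],(400,300),interpolation=cv2.INTER_CUBIC)
cv2.imwrite("pics/c2.png",np.hstack([c(I,200,360,110,230),c(t,228,388,160,280)]))
```

```text
[ 0.51573507 -0.10081724  0.16445654] 0.02921963712442506 24.993769511966093
[-0.004  0.025 -0.185] 10.14520031301501
```

View pics/c2.png

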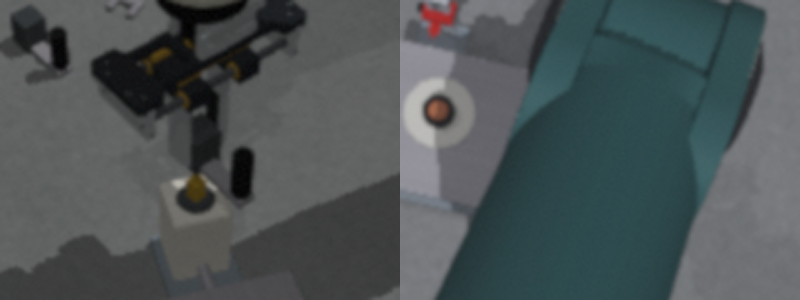

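The crop shows the crank held upright, hub just above the brass shaft tip (scene px ≈(279,186)). I'll lower it now.

Emit:
{"method": "move_arm", "body": {
  "increments": [
    [0,0.02,0.25,0],
    [0,0,0.25,0],
    [0,0,0.2,0],
    [0,0,0.15,0],
    [0,0,0,0]
  ]
}}

```text
time: 8.78
position: [0.516, -0.1007, 0.1382]
tcp_rot: [[-0.174, 0.985, -0.002], [0.985, 0.174, -0.0], [0.0, -0.002, -1.0]]
ft_force: [-0.7, -0.0, -4.1]
finger_gap: 0.0292
grasp_force: 25.0
```

Emit:
{"method": "move_arm", "body": {
  "increments": [
    [0,0,0.15,0],
    [0,0,0.15,0],
    [0,0,0,0]
  ]
}}

```text
time: 9.03
position: [0.5164, -0.1006, 0.1297]
tcp_rot: [[-0.174, 0.985, -0.001], [0.985, 0.174, -0.0], [0.0, -0.001, -1.0]]
ft_force: [-0.1, 0.7, -3.5]
finger_gap: 0.0289
grasp_force: 25.0
```

Emit:
{"method": "move_arm", "body": {
  "increments": [
    [0,0,0.15,0],
    [0,0,0.15,0],
    [0,0,0.1,0],
    [0,0,0.1,0],
    [0,0,0,0]
  ]
}}

```text
time: 9.45
position: [0.5164, -0.1006, 0.1149]
tcp_rot: [[-0.174, 0.985, -0.001], [0.985, 0.174, -0.0], [0.0, -0.001, -1.0]]
ft_force: [-0.4, 0.0, -2.7]
finger_gap: 0.0292
grasp_force: 25.0
```

Emit:
{"method": "move_arm", "body": {
  "increments": [
    [0,0,0.03,0],
    [0,0,0,0],
    [0,0,0,0]
  ]
}}

```text
time: 9.7
position: [0.5168, -0.1007, 0.1147]
tcp_rot: [[-0.174, 0.985, 0.0], [0.985, 0.174, -0.0], [-0.0, 0.0, -1.0]]
ft_force: [-0.2, -0.8, -3.6]
finger_gap: 0.0288
grasp_force: 25.0
```

Emit:
{"method": "move_arm", "body": {
  "increments": [
    [0,0,0,0],
    [0,0,0,0],
    [0,0,0,0],
    [0,0,0,0],
    [0,0,0,0]
  ],
  "fingers": 0.65
}}

```text
time: 10.12
position: [0.5168, -0.1007, 0.1147]
tcp_rot: [[-0.174, 0.985, 0.0], [0.985, 0.174, -0.0], [-0.0, 0.0, -1.0]]
ft_force: [-0.4, -0.2, -0.0]
finger_gap: 0.0585
grasp_force: 0.0
```

Emit:
{"method": "move_arm", "body": {
  "increments": [
    [0,0,-0.4,0],
    [0,0,-0.8,0],
    [0,0,-0.8,0],
    [0,0,-0.4,0],
    [0,0,0,0]
  ]
}}

```text
time: 10.53
position: [0.518, -0.1009, 0.1895]
tcp_rot: [[-0.174, 0.985, 0.004], [0.985, 0.174, 0.0], [-0.001, 0.004, -1.0]]
ft_force: [0.1, -0.2, 0.9]
finger_gap: 0.0615
grasp_force: 0.0
```

Run:
```python
from h import *
I,D=snap("scene","scene2")
s=telemetry.sense();R=np.array(s["tcp_rot"]);print(s["position"],s["finger_gap"],s["grasp_force"],s["joint_positions"])
P=cloud("scene",D);I=I.astype(int)
u,v=map(int,proj("scene",[.516,-.1,.14])); print(u,v)
sub=P[v-40:v+40,u-50:u+60].reshape(-1,3); near=np.hypot(sub[:,0]-.516,sub[:,1]+.1)<.09
q=sub[near&(sub[:,2]>.139)&(sub[:,2]<.149)];print("hub",len(q),q.mean(0),cv2.minAreaRect(q[:,:2].astype(np.float32)))
q=sub[near&(sub[:,2]>.157)&(sub[:,2]<.168)];print("knob",len(q),q.mean(0),q[:,2].max(),cv2.minEnclosingCircle(q[:,:2].astype(np.float32)))
cv2.imwrite("pics/c3.png",cv2.resize(I.astype(np.uint8)[110:290,180:420,::-1],(640,480),interpolation=cv2.INTER_CUBIC))
```

```text
[ 0.51732455 -0.10059973  0.18783289] 0.06090987896785726 0.0 [-24.49142166  17.73853936  38.74118138 108.60385605 -13.06466567
  57.93078853  29.93659489]
278 178
hub 171 [ 0.51771258 -0.09048101  0.14454015] ((0.5159869194030762, -0.07412892580032349), (0.03174718841910362, 0.08670014142990112), 6.63238000869751)
knob 66 [ 0.50896033 -0.04003529  0.16367069] 0.16733594711420086 ((0.5082509517669678, -0.04156554117798805), 0.010553517378866673)
```

View pics/c3.png

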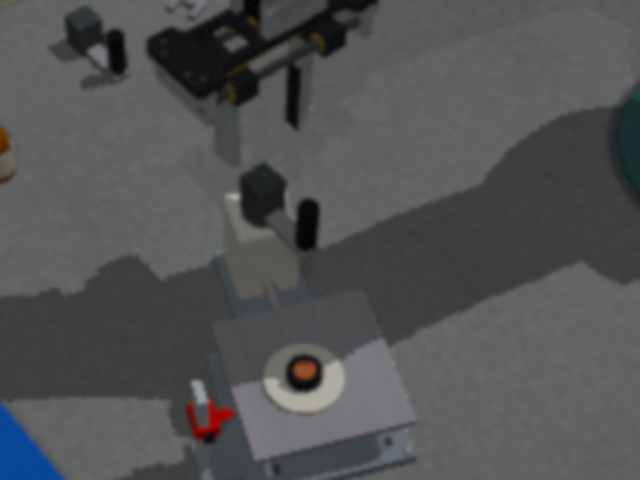

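Crank is fully down (hub at crop (262,190), handle (308,222)). Next I'll grip the handle.

Emit:
{"method": "move_arm", "body": {
  "increments": [
    [0.5,0,0,0],
    [0.75,0,0,0],
    [0.75,0,0,0],
    [0,0,0,0],
    [0,0,0,0]
  ]
}}

```text
time: 11.0
position: [0.5058, -0.0406, 0.1858]
tcp_rot: [[-0.176, 0.984, -0.001], [0.984, 0.176, 0.0], [0.0, -0.001, -1.0]]
ft_force: [-0.7, -0.8, -1.0]
finger_gap: 0.0607
grasp_force: 0.0
```

Emit:
{"method": "move_arm", "body": {
  "increments": [
    [0,0,0.6,0],
    [0,0,0.7,0],
    [0,0,0.5,0],
    [0,0,0,0],
    [0,0,0,0]
  ]
}}

```text
time: 11.42
position: [0.5058, -0.0426, 0.1322]
tcp_rot: [[-0.173, 0.985, -0.002], [0.985, 0.173, -0.001], [-0.001, -0.002, -1.0]]
ft_force: [-0.2, 0.6, 0.4]
finger_gap: 0.0607
grasp_force: 0.0
```

Emit:
{"method": "move_arm", "body": {
  "increments": [
    [0,0,0,0],
    [0,0,0,0],
    [0,0,0,0],
    [0,0,0,0],
    [0,0,0,0]
  ],
  "fingers": 0,
  "newtons": 12
}}

```text
time: 11.83
position: [0.5064, -0.0416, 0.1329]
tcp_rot: [[-0.174, 0.985, 0.001], [0.985, 0.174, 0.0], [0.0, 0.001, -1.0]]
ft_force: [-0.6, -0.0, -0.8]
finger_gap: 0.0314
grasp_force: 0.0
```

Emit:
{"method": "move_arm", "body": {
  "increments": [
    [0,0,0,0],
    [0,0,0,0],
    [0,0,0,0]
  ]
}}

```text
time: 12.08
position: [0.5063, -0.0415, 0.1327]
tcp_rot: [[-0.174, 0.985, 0.0], [0.985, 0.174, -0.0], [-0.0, 0.0, -1.0]]
ft_force: [-1.1, 0.1, -0.4]
finger_gap: 0.0196
grasp_force: 12.0
```

First quarter turn clockwise.

Emit:
{"method": "move_arm", "body": {
  "increments": [
    [-0.1,0.62,0,0],
    [-0.28,0.56,0,0],
    [-0.44,0.44,0,0],
    [-0.56,0.28,0,0],
    [-0.62,0.1,0,0]
  ]
}}

```text
time: 12.5
position: [0.5767, -0.09, 0.1324]
tcp_rot: [[-0.176, 0.984, -0.001], [0.984, 0.176, 0.0], [0.0, -0.001, -1.0]]
ft_force: [-6.8, 1.4, 1.8]
finger_gap: 0.0197
grasp_force: 12.0
```

Emit:
{"method": "move_arm", "body": {
  "increments": [
    [0,0,0,0],
    [0,0,0,0]
  ]
}}

```text
time: 12.67
position: [0.5762, -0.091, 0.1327]
tcp_rot: [[-0.173, 0.985, 0.001], [0.985, 0.173, -0.001], [-0.001, 0.001, -1.0]]
ft_force: [3.0, 0.3, 2.6]
finger_gap: 0.0197
grasp_force: 12.0
```

Emit:
{"method": "move_arm", "body": {
  "increments": [
    [-0.62,-0.1,0,0],
    [-0.56,-0.28,0,0],
    [-0.44,-0.44,0,0],
    [-0.28,-0.56,0,0],
    [-0.1,-0.62,0,0]
  ]
}}

```text
time: 13.08
position: [0.5267, -0.1597, 0.1326]
tcp_rot: [[-0.174, 0.985, 0.0], [0.985, 0.174, 0.0], [-0.0, 0.0, -1.0]]
ft_force: [0.7, 4.2, -0.6]
finger_gap: 0.0193
grasp_force: 12.0
```

Emit:
{"method": "move_arm", "body": {
  "increments": [
    [0.1,-0.62,0,0],
    [0.28,-0.56,0,0],
    [0.44,-0.44,0,0],
    [0.56,-0.28,0,0],
    [0.62,-0.1,0,0]
  ]
}}

```text
time: 13.5
position: [0.457, -0.1098, 0.1328]
tcp_rot: [[-0.174, 0.985, 0.002], [0.985, 0.174, 0.001], [0.0, 0.002, -1.0]]
ft_force: [12.8, 0.6, -5.0]
finger_gap: 0.0196
grasp_force: 12.0
```

Emit:
{"method": "move_arm", "body": {
  "increments": [
    [0.62,0.1,0,0],
    [0.56,0.28,0,0],
    [0.44,0.44,0,0],
    [0.28,0.56,0,0],
    [0.1,0.62,0,0]
  ]
}}

```text
time: 13.92
position: [0.5059, -0.0393, 0.1325]
tcp_rot: [[-0.176, 0.984, -0.0], [0.984, 0.176, 0.001], [0.001, -0.0, -1.0]]
ft_force: [-0.5, -7.4, -1.8]
finger_gap: 0.0196
grasp_force: 12.0
```

Emit:
{"method": "move_arm", "body": {
  "increments": [
    [-0.1,0.62,0,0],
    [-0.28,0.56,0,0],
    [-0.44,0.44,0,0],
    [-0.56,0.28,0,0],
    [-0.62,0.1,0,0]
  ]
}}

```text
time: 14.33
position: [0.5765, -0.0885, 0.1325]
tcp_rot: [[-0.177, 0.984, -0.0], [0.984, 0.177, 0.001], [0.001, -0.0, -1.0]]
ft_force: [-5.0, 0.2, 3.4]
finger_gap: 0.0198
grasp_force: 12.0
```

```bash
cat > m.py <<'E'
from h import *
import sys
k=sys.argv[1]
cx,cy=.547,.046; a=np.radians(-12)
ex=np.array([np.cos(a),np.sin(a)]);ey=np.array([-ex[1],ex[0]])
for n in("top","scene"):
    I,D=snap(n,n+k); P=cloud(n,D); J=I.astype(int)
    L=np.stack([(P[...,:2]-[cx,cy])@ex,(P[...,:2]-[cx,cy])@ey],-1)
    z=P[...,2]; red=(J[...,0]>130)&(J[...,1]<70)&(J[...,2]<70)
    near=(L[...,0]>.045)&(L[...,0]<.064)&(abs(L[...,1])<.045)&(z>.055)&(z<.12)&~red
    allp=(abs(L)<.062).all(-1)&(z>.055)&(z<.12)&(np.hypot(L[...,0],L[...,1])>.05)
    b=P[(abs(P[...,0]-.62)<.05)&(abs(P[...,1]-.2)<.05)&(abs(z)<.02)]
    print(n,"platform near",near.sum(),np.median(z[near]).round(4),"all",np.median(z[allp]).round(4),"bench",np.median(b[:,2]).round(4))
    r=L[red&(L[...,0]>.06)&(L[...,0]<.12)];rz=z[red&(L[...,0]>.06)&(L[...,0]<.12)];o=np.argsort(r[:,0])[:10]
    print(np.c_[r[o],rz[o]].round(4).tolist())
s=telemetry.sense();print(s["position"],s["ft_force"],s["finger_gap"])
t,s=(np.load(f"{n}{k}.npz")["I"] for n in("top","scene"))
c=lambda I,u0,u1,v0,v1:cv2.resize(I[v0:v1,u0:u1,::-1],(400,300),interpolation=cv2.INTER_CUBIC)
cv2.imwrite(f"pics/m{k}.png",np.hstack([c(t,220,280,150,195),c(s,240,300,240,285)]))
E
python3 m.py 3
```

```text
top platform near 196 0.0761 all 0.0756 bench -0.0018
[[0.0928, 0.0392, 0.0879], [0.0941, 0.0373, 0.0844], [0.0945, 0.0349, 0.085], [0.0945, 0.042, 0.0881], [0.0954, 0.0399, 0.0866], [0.0957, 0.0349, 0.0899], [0.0959, 0.0376, 0.0868], [0.0972, 0.0428, 0.0866], [0.0982, 0.0355, 0.0895], [0.0983, 0.0408, 0.0845]]
scene platform near 293 0.0786 all 0.0784 bench 0.0011
[[0.0954, 0.0361, 0.087], [0.0957, 0.0372, 0.0848], [0.097, 0.0421, 0.0892], [0.0975, 0.0358, 0.0875], [0.0985, 0.0397, 0.0901], [0.0989, 0.041, 0.0883], [0.0996, 0.0435, 0.0887], [0.0999, 0.0366, 0.0899], [0.1004, 0.0383, 0.0888], [0.1011, 0.041, 0.0893]]
[ 0.57640113 -0.09175053  0.1328942 ] [ 4.03125812 -0.31346843  3.38053053] 0.019368381926177437
```

View pics/m3.png

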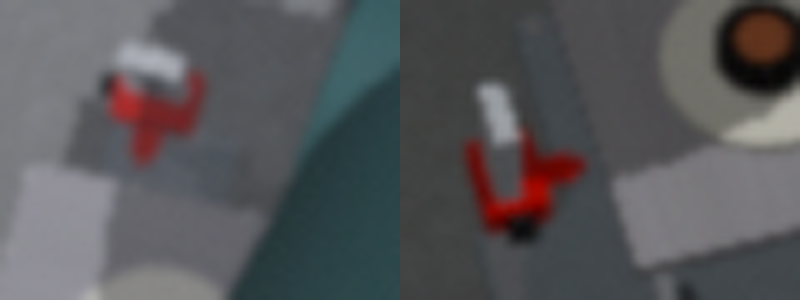

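The platform is about 12 mm up. The red tip shows at top px ≈(241.5,174.5) and scene px ≈(267.4,264.8), partly shaded. I'll triangulate it with a looser mask.

```bash
cat > tip.py <<'E'
from h import *
import sys
cx,cy=.547,.046; a=np.radians(-12)
ex=np.array([np.cos(a),np.sin(a)]);ey=np.array([-ex[1],ex[0]])
for k in sys.argv[1:]:
    for n,b in(("top",-.0018),("scene",.0011)):
        d=np.load(f"{n}{k}.npz");P=cloud(n,d["D"]);J=d["I"].astype(int)
        m=(J[...,0]-np.maximum(J[...,1],J[...,2])>35)
        l0=(P[...,:2]-[cx,cy])@ex;l1=(P[...,:2]-[cx,cy])@ey;z=P[...,2]-b
        m&=(l0>.068)&(l0<.125)&(z>.06)&(z<.13)&(abs(l1)<.1)
        v,u=np.nonzero(m);o=np.argsort(l0[m])[:16]
        print(k,n,m.sum());print(np.c_[u[o],v[o],1e3*l0[m][o],1e3*l1[m][o],1e3*z[m][o],J[m][o,0]].round(1).tolist())
def tri(p,q):
    A=[];bb=[]
    for n,(u,v) in(("top",p),("scene",q)):
        c,R,f=cam(n);e=np.array(c["eye"]);d=R@np.array([(u-c["cx"])/f,(v-c["cy"])/f,1]);d/=np.linalg.norm(d)
        M=np.eye(3)-np.outer(d,d);A.append(M);bb.append(M@e)
    x=np.linalg.lstsq(np.vstack(A),np.hstack(bb),rcond=None)[0]
    return x.round(4),((x[:2]-[cx,cy])@ex).round(4)
print(tri((241.5,174.5),(267.4,264.8)))
E
python3 tip.py 0 3
```

```text
0 top 102
[[241.0, 174.0, 79.6, 29.2, 81.8, 125.0], [241.0, 173.0, 80.8, 29.1, 87.0, 147.0], [242.0, 174.0, 80.9, 27.3, 78.4, 112.0], [240.0, 173.0, 81.2, 32.0, 82.7, 136.0], [243.0, 173.0, 82.1, 24.6, 86.1, 121.0], [242.0, 173.0, 82.3, 27.4, 82.7, 140.0], [240.0, 172.0, 83.6, 32.6, 82.8, 147.0], [242.0, 172.0, 84.2, 27.6, 85.0, 155.0], [241.0, 172.0, 84.6, 30.5, 80.7, 157.0], [243.0, 172.0, 85.0, 25.5, 83.7, 138.0], [240.0, 171.0, 86.3, 33.3, 81.3, 151.0], [241.0, 171.0, 86.4, 30.8, 83.0, 159.0], [240.0, 170.0, 86.9, 32.9, 89.3, 150.0], [243.0, 171.0, 87.1, 26.0, 84.8, 144.0], [242.0, 171.0, 87.5, 28.8, 80.8, 158.0], [241.0, 170.0, 88.7, 31.3, 83.6, 159.0]]
0 scene 121
[[267.0, 263.0, 80.2, 29.8, 85.2, 98.0], [267.0, 265.0, 80.7, 31.8, 80.3, 98.0], [267.0, 264.0, 80.9, 32.4, 85.7, 119.0], [266.0, 264.0, 82.2, 29.0, 80.8, 136.0], [266.0, 265.0, 83.2, 32.3, 82.4, 126.0], [265.0, 263.0, 83.7, 26.3, 81.3, 121.0], [266.0, 266.0, 83.7, 34.3, 81.6, 97.0], [265.0, 264.0, 84.3, 28.4, 80.8, 144.0], [265.0, 265.0, 85.1, 31.2, 81.4, 143.0], [265.0, 266.0, 85.8, 33.7, 81.7, 122.0], [264.0, 263.0
[... 910 characters left out ...]
[267.0, 264.0, 80.0, 29.3, 80.2, 90.0], [267.0, 265.0, 80.6, 31.1, 79.2, 81.0], [266.0, 264.0, 82.5, 30.2, 82.7, 97.0], [266.0, 265.0, 83.0, 31.7, 81.3, 98.0], [265.0, 263.0, 83.3, 25.1, 79.2, 90.0], [266.0, 266.0, 83.6, 34.0, 81.1, 93.0], [265.0, 264.0, 84.3, 28.3, 80.7, 100.0], [265.0, 265.0, 85.2, 31.6, 82.1, 107.0], [265.0, 266.0, 85.8, 33.7, 81.6, 108.0], [264.0, 263.0, 86.0, 26.7, 83.0, 96.0], [264.0, 264.0, 86.7, 29.2, 83.2, 102.0], [264.0, 265.0, 86.9, 29.7, 79.8, 105.0], [263.0, 263.0, 87.8, 25.0, 81.1, 93.0], [264.0, 266.0, 87.8, 32.9, 81.3, 102.0], [264.0, 267.0, 88.2, 34.4, 79.6, 82.0], [263.0, 264.0, 88.6, 27.8, 81.7, 102.0]]
(array([0.6304, 0.0573, 0.0762]), np.float64(0.0792))
```

```bash
cat > avg.py <<'E'
from h import *
cx,cy=.547,.046; a=np.radians(-12)
ex=np.array([np.cos(a),np.sin(a)]);ey=np.array([-ex[1],ex[0]])
for n in("top","scene"):
    F=[read_camera(n) for _ in range(10)]
    J=np.mean([f[0] for f in F],0); D=np.median([f[1] for f in F],0); P=cloud(n,D)
    l0=(P[...,:2]-[cx,cy])@ex;l1=(P[...,:2]-[cx,cy])@ey;z=P[...,2]
    pl=(l0>.035)&(l0<.064)&(abs(l1)<.06)&(z>.055)&(z<.12)
    be=(abs(P[...,0]-.62)<.05)&(abs(P[...,1]-.2)<.05)&(abs(z)<.02)
    b=np.median(z[be]); print(n,"bench",b.round(4),"plat",(np.median(z[pl])-b).round(4),"max plat l0",l0[(z>.07)&(abs(l1-.03)<.02)&(l0<.09)&(l0>0)].max().round(4))
    m=(J[...,0]-np.maximum(J[...,1],J[...,2])>30)&(l0>.065)&(l0<.125)&(z>.06)&(z<.13)&(abs(l1)<.1)
    v,u=np.nonzero(m);o=np.argsort(l0[m])[:40]
    Q=np.c_[1e3*l0[m][o],1e3*l1[m][o],1e3*(z[m][o]-b),u[o],v[o]]
    for q in Q: print(q.round(1).tolist(),end=" ")
    print()
print(telemetry.sense()["time"])
E
python3 avg.py
```

```text
top bench -0.0016 plat 0.0774 max plat l0 0.0898
[79.5, 29.1, 82.1, 241.0, 174.0] [81.6, 29.6, 83.3, 241.0, 173.0] [81.7, 32.3, 80.4, 240.0, 173.0] [82.5, 27.5, 81.6, 242.0, 173.0] [83.6, 32.6, 82.6, 240.0, 172.0] [84.1, 30.2, 82.9, 241.0, 172.0] [84.6, 27.9, 82.9, 242.0, 172.0] [85.1, 25.6, 83.2, 243.0, 172.0] [86.3, 33.3, 81.2, 240.0, 171.0] [86.6, 30.9, 82.1, 241.0, 171.0] [87.1, 28.6, 82.2, 242.0, 171.0] [87.8, 26.3, 81.8, 243.0, 171.0] [88.4, 33.8, 82.3, 240.0, 170.0] [89.0, 31.5, 81.8, 241.0, 170.0] [89.6, 29.2, 81.6, 242.0, 170.0] [89.8, 26.7, 83.1, 243.0, 170.0] [90.4, 24.4, 83.1, 244.0, 170.0] [90.9, 31.8, 84.1, 241.0, 169.0] [92.2, 30.0, 80.6, 242.0, 169.0] [92.6, 24.9, 83.7, 244.0, 169.0] [92.7, 22.4, 85.8, 245.0, 169.0] [92.7, 40.0, 79.2, 238.0, 168.0] [92.7, 27.6, 80.7, 243.0, 169.0] [92.8, 32.1, 86.1, 241.0, 168.0] [92.9, 37.4, 81.1, 239.0, 168.0] [92.9, 29.6, 88.0, 242.0, 168.0] [92.9, 34.8, 83.2, 240.0, 168.0] [93.0, 41.9, 86.2, 237.0, 167.0] [93.2, 20.1, 85.9, 246.0, 169.0] [93.3, 39.5, 87.0, 238.0, 167.0] [93.5, 27.3, 87.9, 243.0, 168.0] [93.6, 17.7, 86.6, 247.0, 16
[... 948 characters left out ...]
90.4, 34.1, 80.2, 263.0, 267.0] [90.7, 27.3, 81.9, 262.0, 264.0] [91.4, 29.6, 81.8, 262.0, 265.0] [92.1, 32.1, 82.0, 262.0, 266.0] [92.8, 34.7, 82.4, 262.0, 267.0] [93.0, 27.5, 83.4, 261.0, 264.0] [93.5, 29.5, 82.5, 261.0, 265.0] [94.6, 33.5, 85.4, 261.0, 266.0] [94.7, 25.9, 85.7, 260.0, 263.0] [94.8, 18.3, 86.2, 259.0, 260.0] [95.3, 43.9, 86.0, 262.0, 270.0] [95.4, 43.9, 77.5, 262.0, 272.0] [95.4, 44.1, 82.1, 262.0, 271.0] [95.5, 28.5, 86.2, 260.0, 264.0] [95.6, 37.1, 87.5, 261.0, 267.0] [95.8, 21.7, 87.8, 259.0, 261.0] [96.3, 39.8, 88.1, 261.0, 268.0] [96.5, 24.3, 88.1, 259.0, 262.0] [96.5, 32.3, 88.6, 260.0, 265.0] [96.8, 41.2, 86.5, 261.0, 269.0] [97.0, 18.2, 87.0, 258.0, 260.0] 
15.4333
```

The pointer is a flat blade with its upper face at ~82.1 mm, so its tip is ≈81.2 mm. The platform is at 77.35 mm. That leaves +3.8 mm ≈ 137° more clockwise.

Emit:
{"method": "move_arm", "body": {
  "increments": [
    [-0.62,-0.1,0,0],
    [-0.56,-0.28,0,0],
    [-0.44,-0.44,0,0],
    [-0.28,-0.56,0,0],
    [-0.1,-0.62,0,0]
  ]
}}

```text
time: 15.85
position: [0.5258, -0.1599, 0.132]
tcp_rot: [[-0.174, 0.985, -0.002], [0.985, 0.174, 0.001], [0.001, -0.002, -1.0]]
ft_force: [0.4, 8.7, 0.4]
finger_gap: 0.0197
grasp_force: 12.0
```

Emit:
{"method": "move_arm", "body": {
  "increments": [
    [0.1,-0.62,0,0],
    [0.28,-0.56,0,0],
    [0.25,-0.29,0,0],
    [0,0,0,0],
    [0,0,0,0]
  ]
}}

```text
time: 16.27
position: [0.4796, -0.1477, 0.1325]
tcp_rot: [[-0.175, 0.985, -0.001], [0.985, 0.175, 0.001], [0.001, -0.001, -1.0]]
ft_force: [1.0, 3.5, 1.3]
finger_gap: 0.0197
grasp_force: 12.0
```

```bash
python3 avg.py | grep -v '^\['; python3 m.py 4 | tail -1
```

```text
top bench -0.0016 plat 0.0812 max plat l0 0.0899
scene bench 0.0012 plat 0.081 max plat l0 0.09
17.2667
[ 0.48052614 -0.14866129  0.13245933] [ 1.7032805   4.03682374 -0.99338467] 0.019535376727549104
```

View pics/m4.png

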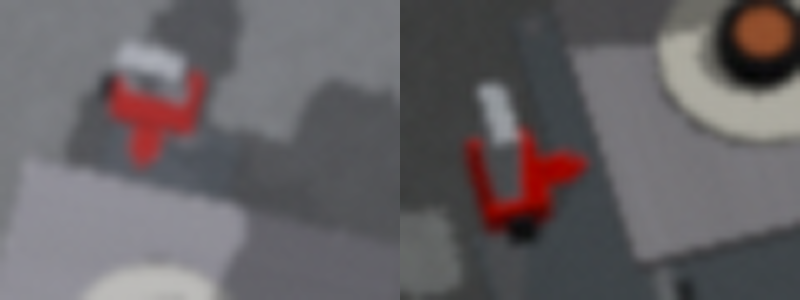

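The platform is at 81.1 mm, level with the blade (tip at top ≈(242,174), scene ≈(268,264)). Releasing now.

Emit:
{"method": "move_arm", "body": {
  "increments": [
    [0,0,0,0],
    [0,0,0,0],
    [0,0,0,0],
    [0,0,0,0]
  ],
  "fingers": 0.36
}}

```text
time: 17.7
position: [0.4802, -0.1491, 0.1325]
tcp_rot: [[-0.174, 0.985, -0.0], [0.985, 0.174, -0.0], [-0.0, -0.0, -1.0]]
ft_force: [-0.0, -0.7, -0.5]
finger_gap: 0.0335
grasp_force: 0.0
```

Emit:
{"method": "move_arm", "body": {
  "increments": [
    [0,0,-0.2,0],
    [0,0,-0.6,0],
    [0,0,-0.9,0],
    [0,0,-0.9,0],
    [0,0,-0.9,0]
  ]
}}

```text
time: 18.12
position: [0.48, -0.1492, 0.2392]
tcp_rot: [[-0.173, 0.985, -0.0], [0.985, 0.173, -0.0], [-0.0, -0.0, -1.0]]
ft_force: [0.2, 0.6, 0.1]
finger_gap: 0.0338
grasp_force: 0.0
```

Emit:
{"method": "move_arm", "body": {
  "increments": [
    [0,0,-0.8,0],
    [0.9,-0.4,0,0],
    [0.9,-0.4,0,0],
    [0,0,0,0],
    [0,0,0,0]
  ]
}}

```text
time: 18.53
position: [0.4471, -0.099, 0.2623]
tcp_rot: [[-0.176, 0.984, 0.001], [0.984, 0.176, 0.001], [0.001, 0.001, -1.0]]
ft_force: [0.0, -1.0, 0.4]
finger_gap: 0.0336
grasp_force: 0.0
```

```bash
python3 avg.py | grep -v '^\['
python3 - <<'E'
from h import *
I,D=snap("scene","sceneF")
P=cloud("scene",D).reshape(-1,3);P[:,2]-=.0012
near=np.hypot(P[:,0]-.516,P[:,1]+.1)<.09
q=P[near&(np.hypot(P[:,0]-.517,P[:,1]+.1)<.022)&(P[:,2]>.135)&(P[:,2]<.17)];print("hub",len(q),q.mean(0),np.median(q[:,2]))
q=P[near&(P[:,2]>.157)&(P[:,2]<.172)];print("knob",len(q),q.mean(0))
s=telemetry.sense();print(s["position"],s["finger_gap"],s["ft_force"])
cv2.imwrite("pics/cF.png",cv2.resize(I[110:320,160:440,::-1],(640,480),interpolation=cv2.INTER_CUBIC))
E
```

```text
top bench -0.0017 plat 0.0813 max plat l0 0.0892
scene bench 0.0012 plat 0.081 max plat l0 0.0899
19.5333
hub 153 [ 0.51897831 -0.09819261  0.14335495] 0.1439884204248086
knob 54 [ 0.48254228 -0.14641713  0.16259094]
[ 0.44737869 -0.09982648  0.26159838] 0.03377525925192927 [ 0.19313723 -1.05819521  0.14418008]
```

View pics/cF.png

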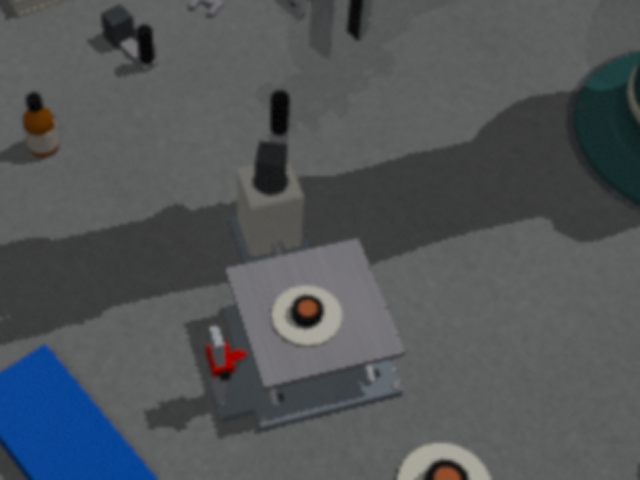

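The crank is fully down and free (hub top 144 mm, crop (270,160)), the dish is in place at (307,312), and the platform is level with the pointer (240,355). Handing in.

```bash
python3 -c "
from h import *
print(ctrl.sign_off())"
```

```text
the job is handed in; nothing more can be done
None
```

I handed the job in at about 19.6 s, but the sign-off gave no verdict: the crank is fully down on the shaft and released, and the platform top measures 81.1 mm against a pointer tip I estimate at about 81.2 mm (blade's upper face 82.1 mm, blade thickness assumed).

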